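# Turn the dresser organizer to bring the jar to the front

## Task

On the dresser, turn the white two-tier organizer until the round glass jar with the twist lid, on its upper tier, stands squarely at the front: straight in front of the organizer's centre column, on the side of the dresser edge where the robot is mounted. Turn it slowly and gently with one fingertip pushing against one of the upright dividers of the upper tier; do not touch, lift or tip the things standing on it or disturb the rest of the dresser. Leave the organizer standing still.

Things in the scene. Friction and masses are not known exactly. Their poses are not given: they have to be found in the camera images.
- organizer_base: Fixed round white foot of the organizer, 188 mm diameter, 13 mm high; does not turn. Origin on the organizer's vertical turning axis, at the dresser top (z = 0). Its x axis points squarely from the dresser's front edge (where the robot is mounted) to the back edge, y to the robot's left; the organizer's front is the -x side of this frame.
- organizer: Turning part: two white trays on a 36 mm column (199 mm high). Origin on the axis at z = 0. Turns either way, no stops or spring; keep it well below half a turn per second; drag 0.14 N m (1.4 N at 100 mm), halts it where a slow push ends. Lower tray 312 mm diameter, floor 20 mm and rim 40 mm above the dresser; upper tray 252 mm diameter, floor 145 mm and rim 159 mm above it.
- dividers: Three upright white dividers (spokes) on the upper tray, turning with it: radial walls 4 mm thick, 45 mm high (top at 190 mm), from the column to 121 mm from the axis, at 0, 120 and 240 deg about z from this body's x axis. Origin on the axis at the upper tray's floor, z up. Jar in the bay centred on -x, one thing in each other bay; by the dividers, 100 mm out, 45 mm each side are free.
- jar: The round jar to be brought to the front: tinted glass, 58 mm diameter, with a closed ribbed metal twist lid, 50 mm high in all, 160 g. Origin at the centre of its underside. Stands loose on the upper tier, its centre about 78 mm from the turning axis.
- pill_box: Rectangular lidded ceramic pill box, 46 x 64 x 28 mm high, loose on the upper tier, about 78 mm from the axis. Origin at the centre of its underside.
- clip_dish: Shallow round steel dish, 70 mm diameter, 18 mm high, with a tie clip lying in it; loose on the upper tier, about 78 mm from the axis. Origin at the centre of its underside.
- cologne: Flat blue glass cologne bottle, 36 x 54 mm and 88 mm high with its round metal cap, loose on the lower tier, below the upper one, about 120 mm from the axis. Origin at the centre of its underside.
- clock: Small wooden alarm clock, 45 x 95 x 92 mm high, standing loose on the dresser to the right (y below -0.3). Bystander. Origin at the centre of its underside.
- hairbrush: Wooden hairbrush lying bristles down on the dresser to the right, 225 mm long, 60 mm wide, 35 mm high, loose. Bystander. Origin on the dresser top under the middle of the brush, x axis towards its head.
- candle: Candle in a white ceramic cup, 74 mm diameter, 75 mm high, loose on the dresser to the left (y above 0.3). Bystander. Origin at the centre of its underside.
- watch_box: Dark wooden watch box, 102 x 87 x 68 mm high, loose on the dresser to the left. Bystander. Origin at the centre of its underside.
Not all that is in view belongs to the job. Leave any orange or red look-alike of the jar alone. Several things have the shape of the pill_box; the one meant has the colours described above.

How it is judged:
By the outcome, as a careful person would: the job done as asked, in the order asked, and still so for the second after the job is handed in, with the robot touching nothing.
It also fails if it takes over 48 s, if anything falls off the work surface, if the arm or the gripper's body presses on something with over 40 N, if the wrist force passes 120 N, or if a joint passes its speed limit or range.

## Robot

A 6-joint arm with a two-finger parallel gripper is mounted at the origin on the work surface. World frame = base frame: x ahead of the robot, y to its left, z up, the work surface at z = 0. Lengths are in m, angles in degrees, forces in N, time in s.
With the tool pointing down it reaches from about 0.3 to 0.75 m from the base axis. Payload 8.5 kg.
Tool frame: the origin (TCP) lies on the centre line of the jaws, within the pads' length; the fingertips stand env.tips_ahead ahead of it and the grasp point (between the pads) lies 8 mm behind it (env.tips_ahead is the distance from the TCP to the fingertips, in m); z points along the fingers, y is the direction in which the jaws open and shut (so a half turn about z gives the same grasp; the last joint's range is limited). The gripper opens to 85 mm and grips with 20 to 120 N. Pads are 22 mm wide; open, the fingers measure 114 mm over their backs; the gripper's body (76 mm by 85 mm) begins 54 mm behind the grasp point. The pads swing forward as they close: fully open they stand 13 mm farther back than shut.
Start: joints at [59.685, 21.807, 74.336, -0, 83.858, -12.336], TCP at [0.17, 0.523, 0.242] pointing down, gripper open.
Joint ranges: [-178.18, 178.18], [-50.72, 133.34], [12.68, 142.11], [-81.47, 261.47], [9.98, 163.14], [-165.26, 165.26]. Speed limits (degrees/s): [136.94, 136.94, 180, 180, 180, 180].

## Interface

Orientations are given as a 3x3 rotation matrix whose columns are the frame's x, y, z axes.
In Python, from rig import env gives the robot as it stands.
- The arm moves only by the tool servo_tool, never from a script. Its argument "commands" is a list of rows, each an object with "linear": the shift along the tool's x, y, z in mm, a list of three; "angular": the turn, a rotation vector about the tool's x, y, z in degrees, a list of three; "gripper": the opening, from -1 (shut) to 1 (fully open). In form: [{"linear": [x, y, z], "angular": [rx, ry, rz], "gripper": gripper}, ...]. A call has 1 to 20 rows; each row is the pose to reach, as a shift and turn from the pose commanded when the call began, along the tool's axes at that moment; what a row does not reach only later rows make up. A row lasts 1/10 s, in which the tool goes at most 50 mm and 8.59 degrees, less where a joint would pass 70% of its speed; a pose out of reach is approached as far as the arm can. A call with a gripper value outside its range is refused whole. The fingers move at their own pace and stop on an object; "force" is the grip in N (left out, the last holds). Time passes only in rows, so rows that repeat a pose let the fingers close. It gives the time, the measured TCP pose, the force and the opening at its end, in the units of the state.
- env.observe(): the state, without advancing time (a new reading comes with each control period).
- env.get_image(name): name is "scene" or "top" or "wrist"; returns a dict with "frame" (384x512x3 uint8, blue, green, red), "fx", "fy", "cx", "cy" (pixels), "cam_to_world" (4x4, takes a point from camera to world coordinates); the wrist camera has in their place "T_tool_cam" (4x4, takes a point from camera to tool coordinates, whose origin is the TCP and whose axes are the flange's). Camera axes: x right, y up, looking along -z (the intrinsics and any distortion apply to the point x, -y, -z); pixel columns grow to the right and rows downward; lengths in m; the calibration is good to about 2 mm. A picture is of the moment at which its call begins: read the wrist's pose just before it. There is no depth.
- env.close_job(): hands the job in, once; it reports no verdict.
Trained networks look in a picture, given as the dict that the camera call returned (one of the last four; its "shot" number tells which), for a name from the list of things; names that differ only in an ending like _2 or _b are one class to them, and where a whole thing is asked for, a point or a joint stands for the part that bears it (a point fixed in the world has none). Each returns a list of dicts, best first, with "confidence" (0 to 1); they miss things now and then, are a little off and sometimes report something else, mostly with a low value. They report only what shows in the picture. A call takes as long as a camera call. They do not tell look-alikes from the thing itself.
- env.trace(picture, query): "pixels" (384x512 bool, what is visible of it) and "extent" ([left, top, right, bottom] in pixels, round what is visible of it).
The state is a dict: "time_s": time; "q": joint angles; "qvel": joint speeds; "joint_efforts": joint torques, N m; "position": TCP position; "tool_rot": TCP orientation; "ft_force": force on the tool from outside, world axes, zero at the start; "wrist_torque": the same for the moment, N m; "grip_width": finger opening in m.
Only numpy, scipy, OpenCV 4.12 (cv2) and the standard library are available. Lean on these libraries where they do the work, as an engineer would, in place of code of your own. Each camera call takes 0.05 s, during which the arm holds its last target.

## Working session

There is one attempt and no reset: what is moved stays moved. The work goes in short steps, Python scripts to look and compute and a tool call to move; the robot and the scene stay as the last step left them, time stands still between calls to the robot, and variables do not carry over. Pictures are saved under pics/ and viewed, and the job is handed in when it is done.

Besides the shell and the picture viewer there is one more tool, called after ">>>" in YAML: its name, and indented under it one key for each argument. servo_tool: Moves the arm, as the interface text tells. Its arguments: {"type":"object","properties":{"commands":{"type":"array","items":{"type":"object","properties":{"linear":{"type":"array","items":{"type":"number"}},"angular":{"type":"array","items":{"type":"number"}},"gripper":{"type":"number"}}}},"force":{"type":"number"}},"required":["commands"]}

```bash
mkdir -p pics; python3 - <<'E'
from rig import env
import cv2
s=env.observe();print({k:s[k] for k in('time_s','position','tool_rot','grip_width')},env.tips_ahead)
for n in('scene','top','wrist'):
    p=env.get_image(n);cv2.imwrite(f'pics/{n}0.png',p['frame'])
    print(n,p['fx'],p['fy'],p['cx'],p['cy'],p.get('cam_to_world',p.get('T_tool_cam')),[k for k in p])
    for q in ('jar','organizer','organizer_base','dividers','pill_box','clip_dish') if n!='wrist' else ():
        print(q,[(r['confidence'],r['extent']) for r in env.trace(p,q)])
E
```

```text
{'time_s': 0.0, 'position': array([0.16961298, 0.52290287, 0.24170204]), 'tool_rot': array([[-9.51175473e-01,  3.08649729e-01, -7.51214096e-04],
       [ 3.08650475e-01,  9.51174679e-01, -1.27071452e-03],
       [ 3.22330134e-04, -1.44053507e-03, -9.99998910e-01]]), 'grip_width': 0.08573060701158644} 0.011
scene 404.1310413591293 404.1310413591293 255.46731324727403 188.5034807571336 [[-0.64696838 -0.5413761   0.53697657  1.19187584]
 [ 0.76250683 -0.46293799  0.45196433  0.60165923]
 [ 0.00390417  0.70185493  0.71230921  1.03016445]
 [ 0.          0.          0.          1.        ]] ['frame', 'fx', 'fy', 'cx', 'cy', 'cam_to_world', 'shot']
jar [(0.8, [238.3, 142.5, 252.6, 160.3]), (0.71, [196.6, 150.2, 208.8, 169.1]), (0.58, [217.7, 134.5, 232.7, 150.4]), (0.31, [170.4, 158.0, 237.2, 203.7])]
organizer [(0.72, [160.4, 151.0, 253.4, 245.6])]
organizer_base []
dividers [(0.62, [310.2, 292.1, 341.4, 331.1]), (0.56, [171.8, 157.3, 237.4, 182.2])]
pill_box [(0.74, [260.8, 250.3, 288.3, 273.2]), (0.7, [174.4, 182.9, 194.0, 197.2])]
clip_dish [(0.72, [215.6, 179.4, 236.8, 191.4])]
top 357
[... 481 characters left out ...]
5.8, 327.3, 197.2])]
organizer_base [(0.35, [291.0, 139.3, 316.2, 155.4]), (0.3, [374.7, 152.4, 406.0, 175.3])]
dividers [(0.69, [270.1, 141.5, 332.0, 175.1]), (0.58, [367.8, 211.5, 396.8, 273.2])]
pill_box [(0.64, [291.3, 138.1, 314.2, 155.4]), (0.5, [206.5, 161.3, 218.3, 177.0])]
clip_dish []
wrist 278.0857439940493 278.0857439940493 252.14460468787877 186.48604768559733 [[ 4.33988090e-05  9.55727219e-01  2.94254109e-01  7.51415040e-02]
 [ 9.99999840e-01  1.24251926e-04 -5.51053478e-04  5.84611545e-04]
 [-5.63218448e-04  2.94254086e-01 -9.55727061e-01 -1.31733113e-01]
 [ 0.00000000e+00  0.00000000e+00  0.00000000e+00  1.00000000e+00]] ['frame', 'fx', 'fy', 'cx', 'cy', 'T_tool_cam', 'shot']
```

```bash
python3 - <<'E'
import cv2
a=cv2.imread('pics/top0.png');c=a[100:250,210:410];cv2.imwrite('pics/top0c.png',cv2.resize(c,None,fx=4,fy=4,interpolation=cv2.INTER_CUBIC))
a=cv2.imread('pics/scene0.png');c=a[120:260,140:300];cv2.imwrite('pics/scene0c.png',cv2.resize(c,None,fx=4,fy=4,interpolation=cv2.INTER_CUBIC))
E
```

```text
(no output)
```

View pics/top0.png

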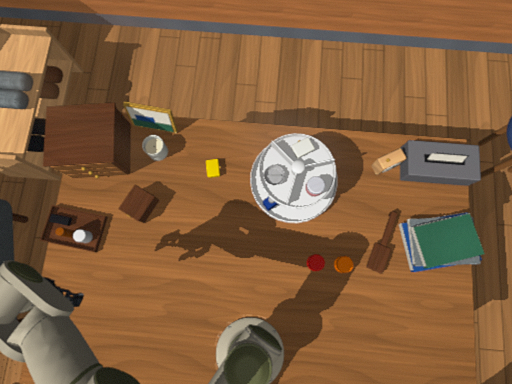

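View pics/scene0.png

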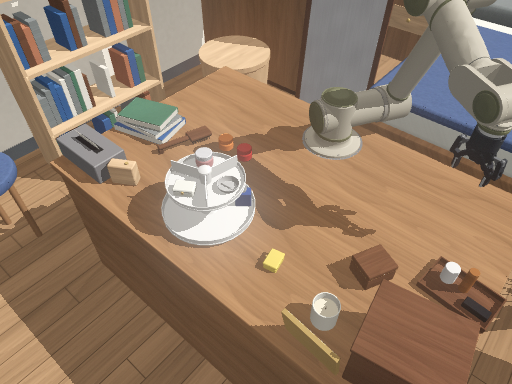

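```bash
sleep 1
```

```text
(no output)
```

View pics/top0c.png

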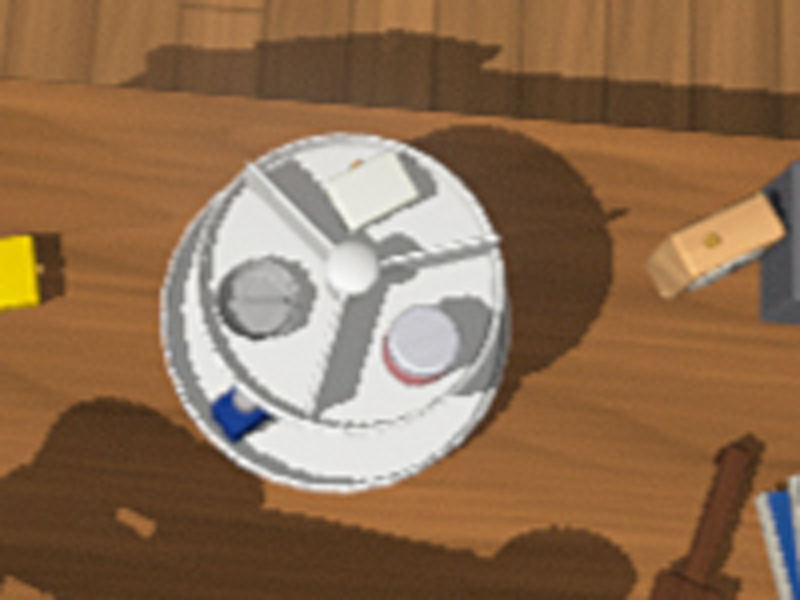

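View pics/scene0c.png

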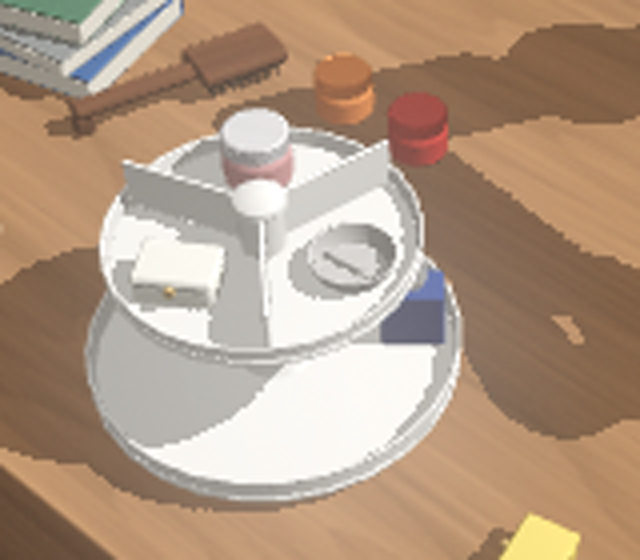

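The top view shows the organizer's column at about (298,167), the jar (pinkish, clear lid) at about (315,186) front-right, the dish left and the pill box behind. The orange and red look-alikes stand in front of it. The organizer has to turn clockwise by about 45°. Next I fit the pose and the dresser's yaw.

```bash
cat >h.py <<'E'
import numpy as np, cv2
from scipy.optimize import least_squares
def ray(p,u,v):
    T=np.array(p['cam_to_world']);d=T[:3,:3]@np.array([(u-p['cx'])/p['fx'],-(v-p['cy'])/p['fy'],-1]);return T[:3,3],d
def at(p,u,v,z):
    o,d=ray(p,u,v);return (o+d*(z-o[2])/d[2])[:2]
def proj(p,X):
    T=np.array(p['cam_to_world']);c=(np.atleast_2d(X)-T[:3,3])@T[:3,:3]
    return np.c_[p['cx']-p['fx']*c[:,0]/c[:,2],p['cy']+p['fy']*c[:,1]/c[:,2]]
def overlay(p,c,th,jar,fn,crop,f=4):
    im=cv2.resize(p['frame'][crop[1]:crop[3],crop[0]:crop[2]],None,fx=f,fy=f,interpolation=cv2.INTER_CUBIC)
    def pl(X,col,cl=True):
        q=(proj(p,X)+.5-np.array(crop[:2]))*f
        cv2.polylines(im,[np.round(q).astype(np.int32)],cl,col,1,cv2.LINE_AA)
    a=np.linspace(0,2*np.pi,60)
    def circ(x,r,z): return np.c_[x[0]+r*np.cos(a),x[1]+r*np.sin(a),0*a+z]
    pl(circ(c,.126,.159),(0,255,0));pl(circ(c,.156,.04),(0,255,0));pl(circ(c,.018,.199),(0,0,255))
    for k in range(3):
        e=np.array([np.cos(th+k*2.0944),np.sin(th+k*2.0944)])
        pl(np.array([[*(c+.018*e),.19],[*(c+.121*e),.19],[*(c+.121*e),.145]]),(255,0,255),False)
    if jar is not None: pl(circ(jar,.029,.195),(255,0,0));
    cv2.imwrite(fn,im)
E
cat >m.py <<'E'
from rig import env
from h import *
import sys
tag=sys.argv[1]
P={n:env.get_image(n) for n in('top','scene')}
p=P['top']
f=lambda u,v:(210+u/4-.4,100+v/4-.4)
# axis via upper/lower tray circle from organizer traces
M={}
for n,pp in P.items():
    r=env.trace(pp,'organizer')[0];m=r['pixels'];M[n]=m;print(n,r['confidence'],r['extent'],m.sum())
# back edge
import itertools
g=p['frame']
for u in (0,60,700,800):pass
e=[at(p,*f(u,v),0) for u,v in((0,78),(200,92),(800,135))]
print('edge',e,'yaw of edge normal deg',np.degrees(np.arctan2(-(e[0]-e[2])[0],(e[0]-e[2])[1])))
print('col',at(p,*f(352,268),.197))
t=[at(p,*f(u,v),.19) for u,v in((248,163),(500,238),(317,412))];print('tips',t)
print('jar',at(p,*f(424,340),.195))
E
python3 m.py a
```

```text
top 0.84 [246.3, 133.7, 337.6, 223.9] 4941
scene 0.93 [158.7, 153.4, 252.4, 244.1] 5902
edge [array([0.81761218, 0.22733342]), array([0.81926069, 0.03497212]), array([ 0.82314294, -0.53623132])] yaw of edge normal deg 0.4150059680154997
col [ 0.59586528 -0.10396623]
tips [array([ 0.67890168, -0.01571867]), array([ 0.63265737, -0.22035526]), array([ 0.47980039, -0.08465074])]
jar [ 0.54283105 -0.16364311]
```

```bash
cat >o.py <<'E'
from rig import env
from h import *
import sys
tag=sys.argv[1];x,y,th,jx,jy=map(float,sys.argv[2:7])
for n,cr in(('top',(235,125,345,235)),('scene',(150,135,260,250))):
    p=env.get_image(n)
    # refine centre: organizer silhouette is hull of the two rims + others
    overlay(p,np.array([x,y]),np.radians(th),np.array([jx,jy]),f'pics/{n}_{tag}.png',cr,5)
a=cv2.imread(f'pics/top_{tag}.png');b=cv2.imread(f'pics/scene_{tag}.png')
h=min(a.shape[0],b.shape[0]);o=np.hstack([a[:h],b[:h]]);o=cv2.resize(o,None,fx=.72,fy=.72,interpolation=cv2.INTER_AREA) if o.shape[1]>1150 else o
cv2.imwrite(f'pics/o_{tag}.png',cv2.resize(np.hstack([a[:h],b[:h]]),(798,int(798*h/1100)),interpolation=cv2.INTER_AREA))
E
python3 o.py a .596 -.105 48.3 .543 -.164
```

```text
(no output)
```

View pics/o_a.png

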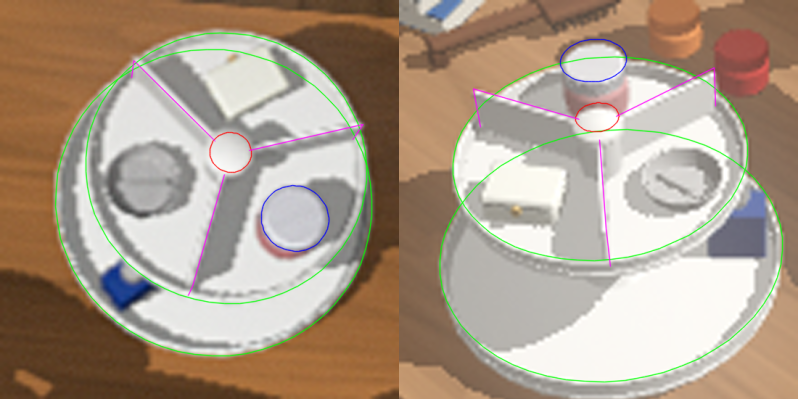

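The model fits both views: axis (0.596, −0.105), dividers at 48.3°, 168.3° and 288.3°, jar at 228.4°. That means turning about −48°. I'll push the front divider (168°) from its jar-bay side towards +y, using the back of one shut finger. First I move above that spot.

>>> servo_tool:
  commands:
    - {"linear": [-8,-8,0],"angular": [0,0,0],"gripper": -1}
    - {"linear": [-25,-25,0],"angular": [0,0,0],"gripper": -1}
    - {"linear": [-50,-50,0],"angular": [0,0,-0.5],"gripper": -1}
    - {"linear": [-80,-80,0],"angular": [0,0,-1],"gripper": -1}
    - {"linear": [-112,-112,0],"angular": [0,0,-1.5],"gripper": -1}
    - {"linear": [-144,-144,0],"angular": [0,0,-2],"gripper": -1}
    - {"linear": [-176,-176,0],"angular": [0,0,-2.5],"gripper": -1}
    - {"linear": [-208,-208,0],"angular": [0,0,-3],"gripper": -1}
    - {"linear": [-240,-240,0],"angular": [0,0,-3.5],"gripper": -1}
    - {"linear": [-272,-272,0],"angular": [0,0,-4],"gripper": -1}
    - {"linear": [-304,-304,0],"angular": [0,0,-4.5],"gripper": -1}
    - {"linear": [-336,-335,0],"angular": [0,0,-5],"gripper": -1}
    - {"linear": [-368,-366,0],"angular": [0,0,-5.5],"gripper": -1}
    - {"linear": [-400,-397,0],"angular": [0,0,-6],"gripper": -1}
    - {"linear": [-430,-427,0],"angular": [0,0,-6.3],"gripper": -1}
    - {"linear": [-458,-455,0],"angular": [0,0,-6.3],"gripper": -1}
    - {"linear": [-480,-477,0],"angular": [0,0,-6.3],"gripper": -1}
    - {"linear": [-495,-492,0],"angular": [0,0,-6.3],"gripper": -1}
    - {"linear": [-502,-499,0],"angular": [0,0,-6.3],"gripper": -1}
    - {"linear": [-502,-499,0],"angular": [0,0,-6.3],"gripper": -1}

```text
time_s: 3.05
position: [0.4931, -0.1072, 0.2421]
tool_rot: [[-0.979, 0.204, -0.0], [0.204, 0.979, 0.0], [0.0, 0.0, -1.0]]
ft_force: [0.3, 0.8, -0.6]
grip_width: -0.0001
```

>>> servo_tool:
  commands:
    - {"linear": [0,0,0],"angular": [0,0,0],"gripper": -1}
    - {"linear": [0,0,0],"angular": [0,0,0],"gripper": -1}
    - {"linear": [0,0,0],"angular": [0,0,0],"gripper": -1}

```text
time_s: 3.35
position: [0.4929, -0.1056, 0.2426]
tool_rot: [[-0.98, 0.201, 0.0], [0.201, 0.98, -0.0], [-0.0, 0.0, -1.0]]
ft_force: [0.6, 0.1, -0.0]
grip_width: -0.0001
```

```bash
python3 - <<'E'
from rig import env
import cv2,numpy as np
s=env.observe();print({k:s[k] for k in('time_s','q','position','tool_rot','grip_width','ft_force')})
p=env.get_image('wrist');a=p['frame'];b=env.get_image('scene')['frame'][110:260,120:300]
cv2.imwrite('pics/w1.png',np.hstack([cv2.resize(a,(400,300)),cv2.resize(b,(360,300),interpolation=cv2.INTER_CUBIC)]))
E
```

```text
{'time_s': 3.35, 'q': array([-2.55748529e+01,  1.71828891e+01,  8.13946659e+01,  5.06517623e-03,
        8.14083392e+01, -1.03957909e+02]), 'position': array([ 0.49294582, -0.10562733,  0.24255837]), 'tool_rot': array([[-9.79513053e-01,  2.01380513e-01,  2.59805985e-04],
       [ 2.01380513e-01,  9.79513087e-01, -2.74313390e-05],
       [-2.60007500e-04,  2.54505081e-05, -9.99999966e-01]]), 'grip_width': -5.989445920735579e-05, 'ft_force': array([ 0.56217839,  0.07545671, -0.03380113])}
```

View pics/w1.png

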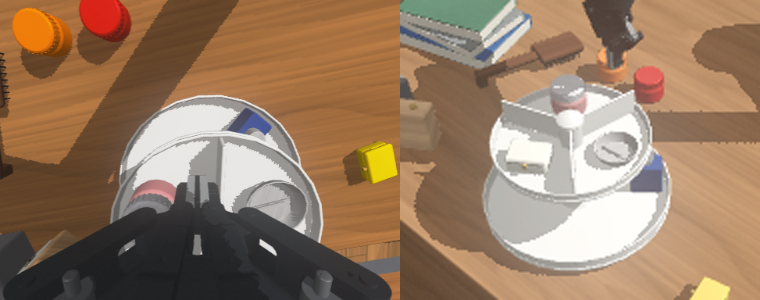

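The fingertips sit just right of the front divider, on its jar-bay side, and the jar is well clear. Now I go straight down.

>>> servo_tool:
  commands:
    - {"linear": [0,-1,3],"angular": [0,0,0],"gripper": -1}
    - {"linear": [0,-1,9],"angular": [0,0,0],"gripper": -1}
    - {"linear": [0,-1,17],"angular": [0,0,0],"gripper": -1}
    - {"linear": [0,-1,25],"angular": [0,0,0],"gripper": -1}
    - {"linear": [0,-1,33],"angular": [0,0,0],"gripper": -1}
    - {"linear": [0,-1,41],"angular": [0,0,0],"gripper": -1}
    - {"linear": [0,-1,49],"angular": [0,0,0],"gripper": -1}
    - {"linear": [0,-1,55],"angular": [0,0,0],"gripper": -1}
    - {"linear": [0,-1,60],"angular": [0,0,0],"gripper": -1}
    - {"linear": [0,-1,62],"angular": [0,0,0],"gripper": -1}
    - {"linear": [0,-1,62],"angular": [0,0,0],"gripper": -1}
    - {"linear": [0,-1,62],"angular": [0,0,0],"gripper": -1}

```text
time_s: 4.65
position: [0.4932, -0.1075, 0.1806]
tool_rot: [[-0.979, 0.202, 0.0], [0.202, 0.979, -0.0], [-0.001, -0.0, -1.0]]
ft_force: [-0.0, 0.5, -0.2]
grip_width: -0.0001
```

```bash
python3 - <<'E'
from rig import env
import cv2,numpy as np
s=env.observe();print({k:s[k] for k in('time_s','position','ft_force')})
p=env.get_image('wrist');a=p['frame'];b=env.get_image('scene')['frame'][130:230,150:270]
cv2.imwrite('pics/w2.png',np.hstack([cv2.resize(a,(400,300)),cv2.resize(b,(360,300),interpolation=cv2.INTER_CUBIC)]))
E
```

```text
{'time_s': 4.65, 'position': array([ 0.49315104, -0.10750317,  0.18058013]), 'ft_force': array([-0.03703299,  0.54380484, -0.15054854])}
```

View pics/w2.png

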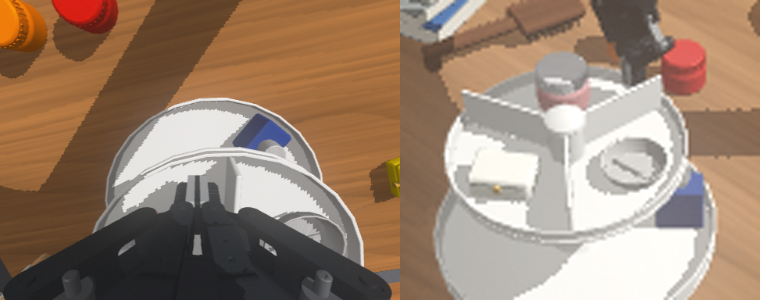

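The fingertip is in the bay just right of the front divider, and there is no contact. Next I push along an arc about the axis, slowly (7.5°/s), turning the tool with it, 15° per call.

>>> servo_tool:
  commands:
    - {"linear": [0.3,1.3,0],"angular": [0,0,0.75],"gripper": -1}
    - {"linear": [0.6,2.6,0],"angular": [0,0,1.5],"gripper": -1}
    - {"linear": [0.8,3.9,0],"angular": [0,0,2.25],"gripper": -1}
    - {"linear": [1.1,5.3,0],"angular": [0,0,3],"gripper": -1}
    - {"linear": [1.3,6.6,0],"angular": [0,0,3.75],"gripper": -1}
    - {"linear": [1.5,7.9,0],"angular": [0,0,4.5],"gripper": -1}
    - {"linear": [1.7,9.3,0],"angular": [0,0,5.25],"gripper": -1}
    - {"linear": [1.9,10.6,0],"angular": [0,0,6],"gripper": -1}
    - {"linear": [2.0,11.9,0],"angular": [0,0,6.75],"gripper": -1}
    - {"linear": [2.2,13.3,0],"angular": [0,0,7.5],"gripper": -1}
    - {"linear": [2.3,14.6,0],"angular": [0,0,8.25],"gripper": -1}
    - {"linear": [2.4,15.9,0],"angular": [0,0,9],"gripper": -1}
    - {"linear": [2.5,17.3,0],"angular": [0,0,9.75],"gripper": -1}
    - {"linear": [2.6,18.6,0],"angular": [0,0,10.5],"gripper": -1}
    - {"linear": [2.6,20,0],"angular": [0,0,11.25],"gripper": -1}
    - {"linear": [2.6,21.3,0],"angular": [0,0,12],"gripper": -1}
    - {"linear": [2.6,22.7,0],"angular": [0,0,12.75],"gripper": -1}
    - {"linear": [2.6,24,0],"angular": [0,0,13.5],"gripper": -1}
    - {"linear": [2.6,25.4,0],"angular": [0,0,14.25],"gripper": -1}
    - {"linear": [2.6,26.7,0],"angular": [0,0,15],"gripper": -1}

```text
time_s: 6.75
position: [0.4958, -0.0806, 0.1803]
tool_rot: [[-0.893, 0.45, -0.0], [0.45, 0.893, 0.0], [0.0, -0.0, -1.0]]
ft_force: [-1.7, -0.9, 0.3]
grip_width: 0.0002
```

```bash
python3 - <<'E'
from rig import env
import cv2,numpy as np
s=env.observe();print({k:s[k] for k in('time_s','position','ft_force')})
p=env.get_image('wrist');a=p['frame'];b=env.get_image('scene')['frame'][130:230,150:270]
cv2.imwrite('pics/w3.png',np.hstack([cv2.resize(a,(400,300)),cv2.resize(b,(360,300),interpolation=cv2.INTER_CUBIC)]))
E
```

```text
{'time_s': 6.75, 'position': array([ 0.49584744, -0.08061036,  0.18028308]), 'ft_force': array([-1.65276106, -0.89989003,  0.2961309 ])}
```

View pics/w3.png

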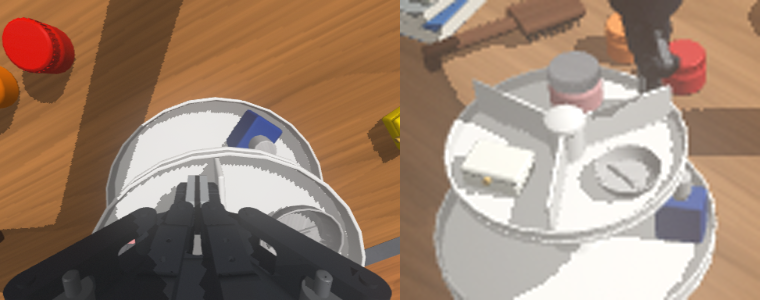

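The finger is in contact at about 1.9 N, the organizer is turning and everything on it stands. Two more 15° arcs.

>>> servo_tool:
  commands:
    - {"linear": [0.3,1.3,0],"angular": [0,0,0.75],"gripper": -1}
    - {"linear": [0.6,2.6,0],"angular": [0,0,1.5],"gripper": -1}
    - {"linear": [0.8,3.9,0],"angular": [0,0,2.25],"gripper": -1}
    - {"linear": [1.1,5.3,0],"angular": [0,0,3],"gripper": -1}
    - {"linear": [1.3,6.6,0],"angular": [0,0,3.75],"gripper": -1}
    - {"linear": [1.5,7.9,0],"angular": [0,0,4.5],"gripper": -1}
    - {"linear": [1.7,9.3,0],"angular": [0,0,5.25],"gripper": -1}
    - {"linear": [1.9,10.6,0],"angular": [0,0,6],"gripper": -1}
    - {"linear": [2.0,11.9,0],"angular": [0,0,6.75],"gripper": -1}
    - {"linear": [2.2,13.3,0],"angular": [0,0,7.5],"gripper": -1}
    - {"linear": [2.3,14.6,0],"angular": [0,0,8.25],"gripper": -1}
    - {"linear": [2.4,15.9,0],"angular": [0,0,9],"gripper": -1}
    - {"linear": [2.5,17.3,0],"angular": [0,0,9.75],"gripper": -1}
    - {"linear": [2.6,18.6,0],"angular": [0,0,10.5],"gripper": -1}
    - {"linear": [2.6,20,0],"angular": [0,0,11.25],"gripper": -1}
    - {"linear": [2.6,21.3,0],"angular": [0,0,12],"gripper": -1}
    - {"linear": [2.6,22.7,0],"angular": [0,0,12.75],"gripper": -1}
    - {"linear": [2.6,24,0],"angular": [0,0,13.5],"gripper": -1}
    - {"linear": [2.6,25.4,0],"angular": [0,0,14.25],"gripper": -1}
    - {"linear": [2.6,26.7,0],"angular": [0,0,15],"gripper": -1}

```text
time_s: 8.85
position: [0.5056, -0.0556, 0.1803]
tool_rot: [[-0.746, 0.666, -0.0], [0.666, 0.746, 0.0], [0.0, -0.0, -1.0]]
ft_force: [-2.3, -1.0, 0.0]
grip_width: -0.0001
```

>>> servo_tool:
  commands:
    - {"linear": [0.3,1.3,0],"angular": [0,0,0.75],"gripper": -1}
    - {"linear": [0.6,2.6,0],"angular": [0,0,1.5],"gripper": -1}
    - {"linear": [0.8,3.9,0],"angular": [0,0,2.25],"gripper": -1}
    - {"linear": [1.1,5.3,0],"angular": [0,0,3],"gripper": -1}
    - {"linear": [1.3,6.6,0],"angular": [0,0,3.75],"gripper": -1}
    - {"linear": [1.5,7.9,0],"angular": [0,0,4.5],"gripper": -1}
    - {"linear": [1.7,9.3,0],"angular": [0,0,5.25],"gripper": -1}
    - {"linear": [1.9,10.6,0],"angular": [0,0,6],"gripper": -1}
    - {"linear": [2.0,11.9,0],"angular": [0,0,6.75],"gripper": -1}
    - {"linear": [2.2,13.3,0],"angular": [0,0,7.5],"gripper": -1}
    - {"linear": [2.3,14.6,0],"angular": [0,0,8.25],"gripper": -1}
    - {"linear": [2.4,15.9,0],"angular": [0,0,9],"gripper": -1}
    - {"linear": [2.5,17.3,0],"angular": [0,0,9.75],"gripper": -1}
    - {"linear": [2.6,18.6,0],"angular": [0,0,10.5],"gripper": -1}
    - {"linear": [2.6,20,0],"angular": [0,0,11.25],"gripper": -1}
    - {"linear": [2.6,21.3,0],"angular": [0,0,12],"gripper": -1}
    - {"linear": [2.6,22.7,0],"angular": [0,0,12.75],"gripper": -1}
    - {"linear": [2.6,24,0],"angular": [0,0,13.5],"gripper": -1}
    - {"linear": [2.6,25.4,0],"angular": [0,0,14.25],"gripper": -1}
    - {"linear": [2.6,26.7,0],"angular": [0,0,15],"gripper": -1}

```text
time_s: 10.85
position: [0.5214, -0.034, 0.1803]
tool_rot: [[-0.548, 0.836, -0.0], [0.836, 0.548, 0.0], [0.0, -0.0, -1.0]]
ft_force: [-1.4, 0.3, 0.0]
grip_width: -0.0005
```

```bash
python3 o.py b .596 -.105 8 .517 -.11;python3 - <<'E'
from rig import env
s=env.observe();print({k:s[k] for k in('time_s','position','ft_force')})
E
```

```text
{'time_s': 10.95, 'position': array([ 0.52163636, -0.03397204,  0.18037519]), 'ft_force': array([-0.68646039, -0.77794949, -0.08430116])}
```

View pics/o_b.png

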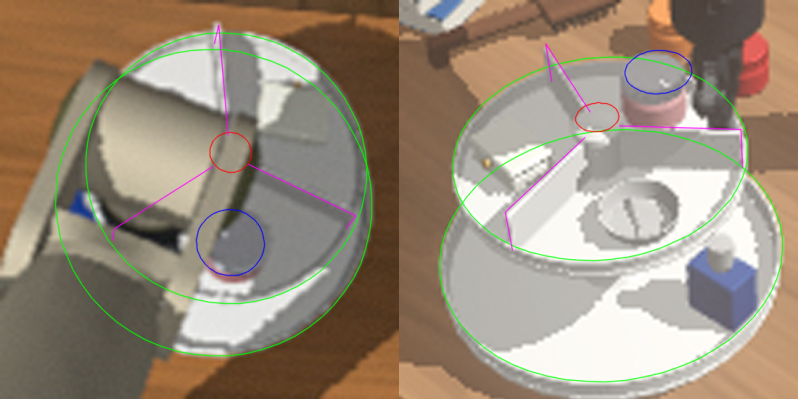

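The overlay at 8° fits the dividers in the scene view, with the finger still in contact. I push another 6°, then back off to measure.

>>> servo_tool:
  commands:
    - {"linear": [0.3,1.3,0],"angular": [0,0,0.75],"gripper": -1}
    - {"linear": [0.6,2.6,0],"angular": [0,0,1.5],"gripper": -1}
    - {"linear": [0.8,3.9,0],"angular": [0,0,2.25],"gripper": -1}
    - {"linear": [1.1,5.3,0],"angular": [0,0,3],"gripper": -1}
    - {"linear": [1.3,6.6,0],"angular": [0,0,3.75],"gripper": -1}
    - {"linear": [1.5,7.9,0],"angular": [0,0,4.5],"gripper": -1}
    - {"linear": [1.7,9.3,0],"angular": [0,0,5.25],"gripper": -1}
    - {"linear": [1.9,10.6,0],"angular": [0,0,6],"gripper": -1}
    - {"linear": [1.9,10.6,0],"angular": [0,0,6],"gripper": -1}
    - {"linear": [1.9,10.6,0],"angular": [0,0,6],"gripper": -1}

```text
time_s: 11.95
position: [0.5294, -0.0267, 0.1804]
tool_rot: [[-0.459, 0.888, 0.001], [0.888, 0.459, -0.0], [-0.0, 0.001, -1.0]]
ft_force: [0.9, -1.4, 1.0]
grip_width: 0.0001
```

```bash
python3 o.py c .596 -.105 1.5 .517 -.107;python3 - <<'E'
from rig import env
from h import *
s=env.observe();print({k:s[k] for k in('time_s','position','ft_force')})
for n in('top','scene'):
    p=env.get_image(n)
    print(n,[(r['confidence'],r['extent']) for r in env.trace(p,'jar')])
p=env.get_image('scene');cv2.imwrite('pics/s_c.png',cv2.resize(p['frame'][135:225,155:260],None,fx=7,fy=6.5,interpolation=cv2.INTER_CUBIC))
E
```

```text
{'time_s': 12.05, 'position': array([ 0.52931755, -0.02670178,  0.180365  ]), 'ft_force': array([-3.34112521e-04,  4.49574557e-01, -1.33763052e-02])}
top [(0.81, [304.5, 255.7, 327.1, 269.9]), (0.73, [330.6, 257.0, 353.7, 272.9]), (0.62, [290.4, 187.1, 304.4, 206.6])]
scene [(0.6, [243.8, 145.5, 253.9, 158.2]), (0.59, [213.4, 152.9, 227.9, 171.7]), (0.57, [215.2, 133.0, 227.0, 146.3])]
```

View pics/o_c.png

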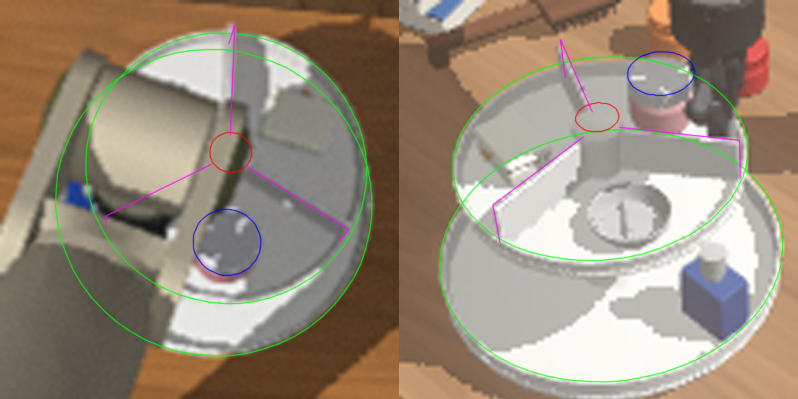

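View pics/s_c.png

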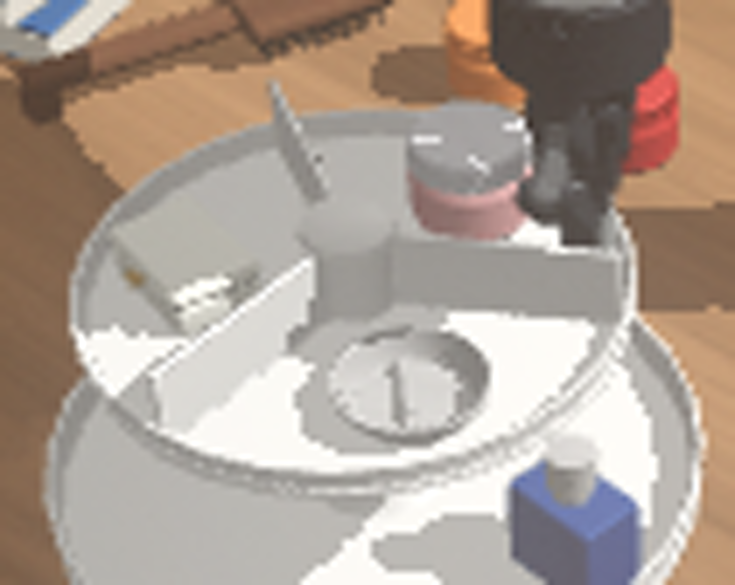

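The divider fit is now about 1.5–2.5°. I push another 1.3° (y +2.3 mm), back off, lift, and retreat towards the robot for a clean measurement.

>>> servo_tool:
  commands:
    - {"linear": [0.1,0.8,0],"angular": [0,0,0.4],"gripper": -1}
    - {"linear": [0.3,1.6,0],"angular": [0,0,0.9],"gripper": -1}
    - {"linear": [0.5,2.3,0],"angular": [0,0,1.3],"gripper": -1}
    - {"linear": [0.5,2.3,0],"angular": [0,0,1.3],"gripper": -1}
    - {"linear": [0.5,2.3,0],"angular": [0,0,1.3],"gripper": -1}
    - {"linear": [0.5,0,0],"angular": [0,0,1.3],"gripper": -1}
    - {"linear": [0.5,-4,0],"angular": [0,0,1.3],"gripper": -1}
    - {"linear": [0.5,-7,0],"angular": [0,0,1.3],"gripper": -1}
    - {"linear": [0.5,-8,-4],"angular": [0,0,1.3],"gripper": -1}
    - {"linear": [0.5,-8,-12],"angular": [0,0,1.3],"gripper": -1}
    - {"linear": [0.5,-8,-24],"angular": [0,0,1.3],"gripper": -1}
    - {"linear": [0.5,-8,-36],"angular": [0,0,1.3],"gripper": -1}
    - {"linear": [0.5,-8,-48],"angular": [0,0,1.3],"gripper": -1}
    - {"linear": [0.5,-8,-58],"angular": [0,0,1.3],"gripper": -1}
    - {"linear": [0.5,-8,-65],"angular": [0,0,1.3],"gripper": -1}
    - {"linear": [0.5,-8,-67],"angular": [0,0,1.3],"gripper": -1}

```text
time_s: 13.9
position: [0.522, -0.0299, 0.2482]
tool_rot: [[-0.439, 0.899, 0.001], [0.899, 0.439, -0.0], [-0.001, 0.001, -1.0]]
ft_force: [-0.1, 0.5, 0.2]
grip_width: 0.0001
```

```bash
python3 - <<'E'
from rig import env
s=env.observe();print({k:s[k] for k in('time_s','position','tool_rot','q','ft_force')})
E
```

```text
{'time_s': 13.9, 'position': array([ 0.52204917, -0.02990336,  0.24820549]), 'tool_rot': array([[-4.38734533e-01,  8.98615758e-01,  1.31495740e-03],
       [ 8.98616282e-01,  4.38735294e-01, -3.45438004e-04],
       [-8.87334257e-04,  1.03008655e-03, -9.99999076e-01]]), 'q': array([-1.62649842e+01,  1.87982223e+01,  7.80075498e+01,  2.11692391e-03,
        8.31163584e+01, -4.22884409e+01]), 'ft_force': array([-0.09365612,  0.48974361,  0.21712114])}
```

>>> servo_tool:
  commands:
    - {"linear": [10,0,0],"angular": [0,0,0],"gripper": -1}
    - {"linear": [30,0,0],"angular": [0,0,0],"gripper": -1}
    - {"linear": [60,0,0],"angular": [0,0,0],"gripper": -1}
    - {"linear": [95,0,0],"angular": [0,0,0],"gripper": -1}
    - {"linear": [130,0,0],"angular": [0,0,0],"gripper": -1}
    - {"linear": [165,0,0],"angular": [0,0,0],"gripper": -1}
    - {"linear": [200,0,0],"angular": [0,0,0],"gripper": -1}
    - {"linear": [235,0,0],"angular": [0,0,0],"gripper": -1}
    - {"linear": [270,0,0],"angular": [0,0,0],"gripper": -1}
    - {"linear": [300,0,0],"angular": [0,0,0],"gripper": -1}
    - {"linear": [322,0,0],"angular": [0,0,0],"gripper": -1}
    - {"linear": [333,0,0],"angular": [0,0,0],"gripper": -1}
    - {"linear": [335,0,0],"angular": [0,0,0],"gripper": -1}

```text
time_s: 15.2
position: [0.374, 0.2718, 0.247]
tool_rot: [[-0.44, 0.898, -0.001], [0.898, 0.44, -0.0], [0.0, -0.001, -1.0]]
ft_force: [0.1, -0.6, -0.3]
grip_width: 0.0001
```

```bash
python3 o.py d .596 -.105 0.5 .517 -.105;python3 - <<'E'
from rig import env
from h import *
p=env.get_image('top');cv2.imwrite('pics/t_d.png',cv2.resize(p['frame'][130:230,240:340],None,fx=6,fy=6,interpolation=cv2.INTER_CUBIC))
c=np.array([.596,-.105])
for n in('top','scene'):
    p=env.get_image(n)
    for r in env.trace(p,'jar'):
        l,t,R,b=r['extent'];print(n,r['confidence'],r['extent'])
print(env.observe()['time_s'])
E
```

```text
top 0.86 [284.0, 185.1, 304.9, 203.0]
top 0.55 [140.1, 134.4, 165.5, 160.7]
top 0.49 [331.2, 258.4, 355.3, 270.3]
top 0.49 [307.5, 253.1, 324.8, 271.2]
scene 0.78 [237.8, 142.0, 254.9, 160.4]
scene 0.65 [216.0, 130.5, 233.8, 150.0]
scene 0.59 [213.4, 154.7, 229.7, 171.2]
15.55
```

View pics/o_d.png

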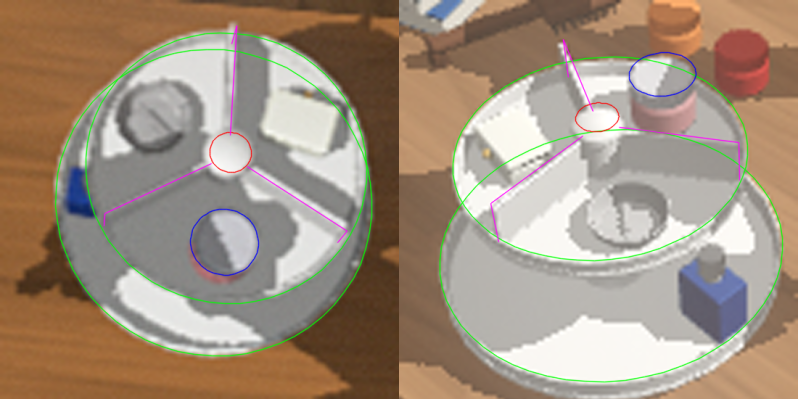

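View pics/t_d.png

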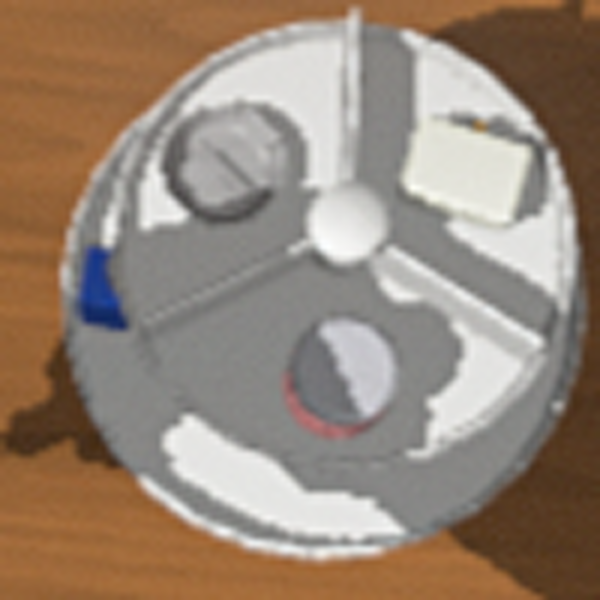

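```bash
python3 - <<'E'
from rig import env
from h import *
p=env.get_image('top')
f=lambda u,v:(240+u/6-.42,130+v/6-.42)
c=at(p,*f(348,221),.197);print(c)
for c in (c,np.array([.596,-.105])):
  for u,v,z,b in((354,10,.19,0),(544,345,.19,240),(148,326,.19,120),(345,371,.195,180)):
    d=at(p,*f(u,v),z)-c;print(round((np.degrees(np.arctan2(d[1],d[0]))-b+180)%360-180,2),np.hypot(*d))
# back edge: sub-pixel line fit
g=p['frame'].astype(float)
bl=cv2.GaussianBlur(p['frame'],(3,3),0).astype(float).sum(2)
cv2.imwrite('pics/edge.png',cv2.resize(p['frame'][105:150,170:430],None,fx=3,fy=3))
E
```

```text
[ 0.59647077 -0.10386603]
1.63 0.12087969337185772
2.06 0.12057445265416718
2.45 0.11854465698878236
2.55 0.08029921490820253
2.16 0.12138775842127439
2.0 0.11935213889785701
1.96 0.11925327055398684
1.75 0.0797862030368399
```

View pics/edge.png

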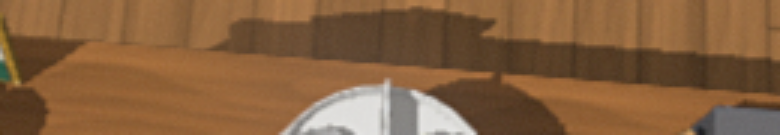

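The top view now gives 2.0° for the dividers and 1.8° for the jar, with the dresser edge at about 0.4°. About 1.7° is left, so I go back along the same path and finish it.

>>> servo_tool:
  commands:
    - {"linear": [-10,0,0],"angular": [0,0,0],"gripper": -1}
    - {"linear": [-30,0,0],"angular": [0,0,0],"gripper": -1}
    - {"linear": [-60,0,0],"angular": [0,0,0],"gripper": -1}
    - {"linear": [-95,0,0],"angular": [0,0,0],"gripper": -1}
    - {"linear": [-130,0,0],"angular": [0,0,0],"gripper": -1}
    - {"linear": [-165,0,0],"angular": [0,0,0],"gripper": -1}
    - {"linear": [-200,0,0],"angular": [0,0,0],"gripper": -1}
    - {"linear": [-235,0,0],"angular": [0,0,0],"gripper": -1}
    - {"linear": [-270,0,0],"angular": [0,0,0],"gripper": -1}
    - {"linear": [-300,0,0],"angular": [0,0,0],"gripper": -1}
    - {"linear": [-322,0,0],"angular": [0,0,0],"gripper": -1}
    - {"linear": [-333,0,0],"angular": [0,0,0],"gripper": -1}
    - {"linear": [-335,0,0],"angular": [0,0,0],"gripper": -1}
    - {"linear": [-335,0,0],"angular": [0,0,0],"gripper": -1}
    - {"linear": [-335,0,0],"angular": [0,0,0],"gripper": -1}
    - {"linear": [-335,0,0],"angular": [0,0,0],"gripper": -1}

```text
time_s: 17.2
position: [0.5215, -0.0291, 0.2475]
tool_rot: [[-0.44, 0.898, 0.0], [0.898, 0.44, 0.0], [-0.0, 0.0, -1.0]]
ft_force: [0.2, -0.2, -0.7]
grip_width: 0.0001
```

>>> servo_tool:
  commands:
    - {"linear": [0,0,4],"angular": [0,0,0],"gripper": -1}
    - {"linear": [0,0,12],"angular": [0,0,0],"gripper": -1}
    - {"linear": [0,0,22],"angular": [0,0,0],"gripper": -1}
    - {"linear": [0,0,32],"angular": [0,0,0],"gripper": -1}
    - {"linear": [0,0,42],"angular": [0,0,0],"gripper": -1}
    - {"linear": [0,0,52],"angular": [0,0,0],"gripper": -1}
    - {"linear": [0,0,61],"angular": [0,0,0],"gripper": -1}
    - {"linear": [0,0,66],"angular": [0,0,0],"gripper": -1}
    - {"linear": [0,0,67],"angular": [0,0,0],"gripper": -1}
    - {"linear": [0,0,67],"angular": [0,0,0],"gripper": -1}
    - {"linear": [0,0,67],"angular": [0,0,0],"gripper": -1}

```text
time_s: 18.3
position: [0.522, -0.0299, 0.1807]
tool_rot: [[-0.439, 0.899, 0.001], [0.899, 0.439, -0.0], [-0.001, 0.001, -1.0]]
ft_force: [0.4, -1.1, 0.1]
grip_width: -0.0001
```

>>> servo_tool:
  commands:
    - {"linear": [0,1,0],"angular": [0,0,0],"gripper": -1}
    - {"linear": [0,2.5,0],"angular": [0,0,0],"gripper": -1}
    - {"linear": [0,4,0],"angular": [0,0,0],"gripper": -1}
    - {"linear": [0,5.5,0],"angular": [0,0,0],"gripper": -1}
    - {"linear": [0,7,0],"angular": [0,0,0],"gripper": -1}
    - {"linear": [0,8,0],"angular": [0,0,0],"gripper": -1}
    - {"linear": [0,9,0],"angular": [0,0,0],"gripper": -1}
    - {"linear": [0,10,0],"angular": [0,0,0],"gripper": -1}
    - {"linear": [0.1,11,0],"angular": [0,0,0.4],"gripper": -1}
    - {"linear": [0.2,12,0],"angular": [0,0,1],"gripper": -1}
    - {"linear": [0.4,13,0],"angular": [0,0,1.6],"gripper": -1}
    - {"linear": [0.4,13.3,0],"angular": [0,0,1.7],"gripper": -1}
    - {"linear": [0.4,13.3,0],"angular": [0,0,1.7],"gripper": -1}
    - {"linear": [0.4,13.3,0],"angular": [0,0,1.7],"gripper": -1}

```text
time_s: 19.7
position: [0.5336, -0.0237, 0.1803]
tool_rot: [[-0.412, 0.911, -0.0], [0.911, 0.412, 0.0], [0.0, -0.0, -1.0]]
ft_force: [-1.7, 0.5, -0.4]
grip_width: -0.0
```

>>> servo_tool:
  commands:
    - {"linear": [0,-2,0],"angular": [0,0,0],"gripper": -1}
    - {"linear": [0,-6,0],"angular": [0,0,0],"gripper": -1}
    - {"linear": [0,-9,0],"angular": [0,0,0],"gripper": -1}
    - {"linear": [0,-10,-4],"angular": [0,0,0],"gripper": -1}
    - {"linear": [0,-10,-12],"angular": [0,0,0],"gripper": -1}
    - {"linear": [0,-10,-24],"angular": [0,0,0],"gripper": -1}
    - {"linear": [0,-10,-36],"angular": [0,0,0],"gripper": -1}
    - {"linear": [0,-10,-48],"angular": [0,0,0],"gripper": -1}
    - {"linear": [0,-10,-60],"angular": [0,0,0],"gripper": -1}
    - {"linear": [0,-10,-67],"angular": [0,0,0],"gripper": -1}
    - {"linear": [0,-10,-68],"angular": [0,0,0],"gripper": -1}

```text
time_s: 20.8
position: [0.5248, -0.0279, 0.2494]
tool_rot: [[-0.412, 0.911, 0.002], [0.911, 0.412, -0.001], [-0.001, 0.002, -1.0]]
ft_force: [-0.1, -0.3, -0.1]
grip_width: 0.0001
```

>>> servo_tool:
  commands:
    - {"linear": [10,0,0],"angular": [0,0,0],"gripper": -1}
    - {"linear": [30,0,0],"angular": [0,0,0],"gripper": -1}
    - {"linear": [60,0,0],"angular": [0,0,0],"gripper": -1}
    - {"linear": [95,0,0],"angular": [0,0,0],"gripper": -1}
    - {"linear": [130,0,0],"angular": [0,0,0],"gripper": -1}
    - {"linear": [165,0,0],"angular": [0,0,0],"gripper": -1}
    - {"linear": [200,0,0],"angular": [0,0,0],"gripper": -1}
    - {"linear": [235,0,0],"angular": [0,0,0],"gripper": -1}
    - {"linear": [270,0,0],"angular": [0,0,0],"gripper": -1}
    - {"linear": [300,0,0],"angular": [0,0,0],"gripper": -1}
    - {"linear": [322,0,0],"angular": [0,0,0],"gripper": -1}
    - {"linear": [333,0,0],"angular": [0,0,0],"gripper": -1}
    - {"linear": [335,0,0],"angular": [0,0,0],"gripper": -1}
    - {"linear": [335,0,0],"angular": [0,0,0],"gripper": -1}
    - {"linear": [335,0,0],"angular": [0,0,0],"gripper": -1}

```text
time_s: 22.3
position: [0.3869, 0.2768, 0.2482]
tool_rot: [[-0.411, 0.912, -0.0], [0.912, 0.411, -0.0], [-0.0, -0.0, -1.0]]
ft_force: [0.3, -0.3, 0.6]
grip_width: -0.0002
```

```bash
python3 o.py e .596 -.105 0.3 .516 -.1055;python3 - <<'E'
from rig import env
from h import *
p=env.get_image('top');cv2.imwrite('pics/t_e.png',cv2.resize(p['frame'][130:230,240:340],None,fx=6,fy=6,interpolation=cv2.INTER_CUBIC))
print(env.observe()['time_s'])
E
```

```text
22.45
```

View pics/t_e.png

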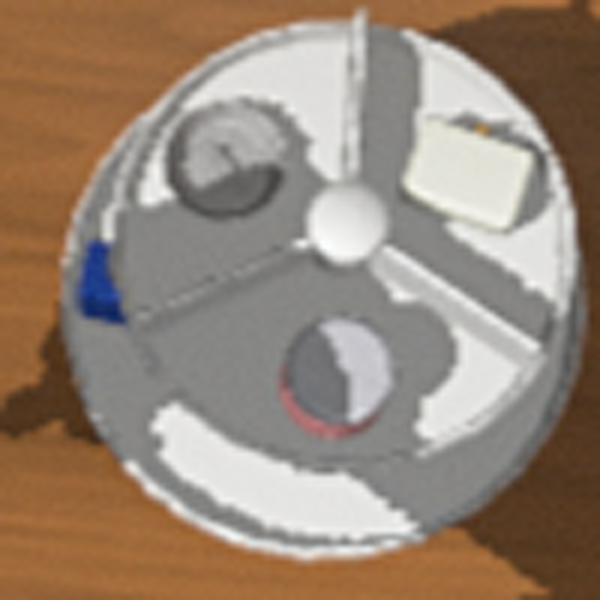

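View pics/o_e.png

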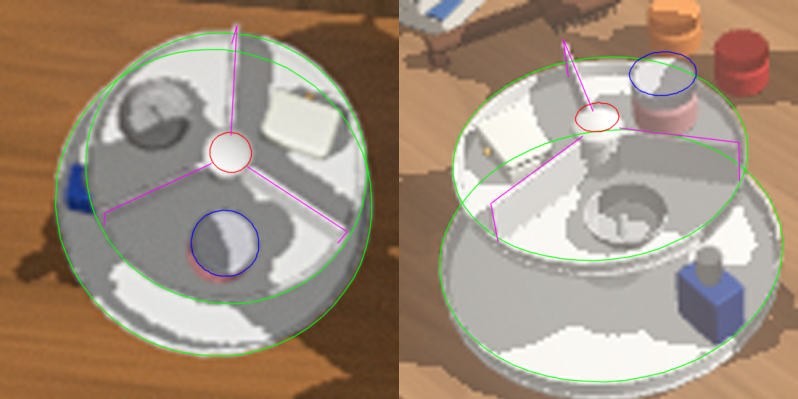

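```bash
python3 - <<'E'
from rig import env
from h import *
p=env.get_image('top');f=lambda u,v:(240+u/6-.42,130+v/6-.42)
c=np.array([.596,-.105])
for u,v,z,b in((361,11,.19,0),(543,351,.19,240),(137,318,.19,120),(340,371,.195,180)):
    d=at(p,*f(u,v),z)-c;print(round((np.degrees(np.arctan2(d[1],d[0]))-b+180)%360-180,2),np.hypot(*d))
q=env.get_image('top');print(np.abs(p['frame'].astype(int)-q['frame']).mean())
print(env.close_job())
E
```

```text
0.37 0.12104495007582461
0.55 0.12058013057246261
-1.06 0.12256474278565244
-0.1 0.07996565817484104
1.8761850992838542
the job is handed in; nothing more can be done
None
```

I turned the organizer clockwise by about 48°, and the jar now stands at the front, straight ahead of the column. I handed the job in at about 22.5 s. The push was slow, about 7.5°/s, with one finger of the shut gripper on the front divider of the upper tier. I finished with a small correction of about 1.7°, then lifted the finger clear and moved the arm away.

- **Jar position:** in the last top picture the jar is 0.1° from straight ahead and 80 mm from the axis. The dresser's back edge sits about 0.4° off the camera's straight-ahead direction, within my measuring error.
- **Dividers:** they read +0.4°, +0.6° and −1.1° from where they should be. I read these by eye, and the readings disagree by up to about 1.5°.
- **Forces and other things:** the contact force readings I took were about 2.5 N or less. The jar, pill box, dish and cologne were still standing in the last pictures. The arm stayed away from the clock, hairbrush, candle and watch box, but I did not measure them again.
- **Stillness:** I compared two pictures 0.05 s apart. They differed by a mean of 1.9 grey levels. I took this to be camera noise but did not check it, so it does not prove the organizer was still.

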